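# Nest the saddle trays over the off-centre bar

### The arm

A 6-joint arm with a two-finger parallel gripper is mounted at the origin on the work surface. World frame = base frame: x ahead of the robot, y to its left, z up, the work surface at z = 0. Lengths are in m, angles in rad, forces in N, time in s.
With the tool pointing down it reaches from about 0.275 to 0.825 m from the base axis. Payload 4.9 kg.
Tool frame: the origin (TCP) lies on the centre line of the jaws, within the pads' length; the fingertips stand 11 mm ahead of it and the grasp point (between the pads) lies 8 mm behind it; z points along the fingers, y is the line along which they close (so a half turn about z gives the same grasp; the last joint's range is limited). The gripper opens to 85 mm and grips with 20 to 120 N. Pads are 22 mm wide; open, the fingers measure 114 mm over their backs; the gripper's body (76 mm by 85 mm) begins 54 mm behind the grasp point. The pads swing forward as they close: fully open they stand 13 mm farther back than shut.
Start: joints at [-0.134, 0.326, -0.193, 1.052, 0, 1.437], TCP at [0.55, 0, 0.242] pointing down, gripper open.
Joint ranges: [-2.65, 2.65], [-0.97, 1.79], [-1.3, 1.35], [-1.93, 2.1], [-1.47, 1.37], [-3.14, 3.14]. Speed limits (rad/s): [2.57, 2.57, 3.14, 3.14, 3.14, 3.14].

### API

Orientations are given as a rotation vector (axis times angle).
In Python, from workcell import telemetry, read_camera, calibration, robot, spotter gives the robot as it stands.
- The arm moves only by the shell command python3 -m pendant 'ROWS' [OPENING]. ROWS is JSON, a list of rows, each an object with "translation": the shift along the world's x, y, z in units of 0.15 m (1.0 is 0.15 m), a list of three; "turn": the turn about the world's z in units of pi/2 rad (1.0 is pi/2 rad). In form: [{"translation": [dx, dy, dz], "turn": turn}, ...]. A call has exactly 8 rows; each row is the pose to reach, as a shift and turn from the pose commanded when the call began; what a row does not reach only later rows make up. A row lasts 1/10 s, in which the tool goes at most 50 mm and 8.59 degrees, less where a joint would pass 70% of its speed; a pose out of reach is approached as far as the arm can. A call with a number of a shift or a turn outside -1 to 1 is refused whole. A call with a gripper value outside its range is refused whole. OPENING is the finger opening in mm, from 0 to 85.4, set as the call begins (- or left out, the last holds). The fingers move at their own pace and stop on an object; the grip force is fixed at half the most. Time passes only in rows, so rows that repeat a pose let the fingers close, or fill a call up. It gives the time, the measured TCP pose, the force, the opening and the grip force at its end, in the units of the state.
- telemetry.state(): the state, without advancing time (a new reading comes with each control period).
- read_camera(name): name is "scene" or "side" or "wrist"; returns the picture (480x640x3 uint8, blue, green, red); there is no depth.
- calibration(name): a dict with "fx", "fy", "cx", "cy" (pixels), "extrinsics" (4x4, takes a point from world to camera coordinates). Camera axes: x right, y down, z forward; pixel columns grow to the right and rows downward; lengths in m; the calibration is good to about 2 mm. A picture is of the moment at which its call begins: read the wrist's pose just before it. calibration takes no time and is no camera call; for the wrist camera it gives the pose at the moment of the call.
- robot.hand_in(): hands the job in; it is judged then, once.
Trained networks look in the newest picture that a camera, given by its name, has taken for a name from the list of things; names that differ only in an ending like _2 or _b are one class to them, and where a whole thing is asked for, a point or a joint stands for the part that bears it (a point fixed in the world has none). Each returns a list of dicts, best first, with "p" (0 to 1); they miss things now and then, are a little off and sometimes report something else, mostly with a low value. They report only what shows in the picture. A call takes as long as a camera call.
- spotter.search_frame(camera, target): "bbox" ([left, top, width, height] as shares, 0 to 1, of the picture: columns of its width, rows of its height, round what is visible of it).
- spotter.outline_of(camera, target): "pixels" (480x640 bool, what is visible of it) and "bbox" ([left, top, width, height] as shares, 0 to 1, of the picture: columns of its width, rows of its height, round what is visible of it).
- spotter.pinpoint(camera, target): "centre" ([column, row] as shares, 0 to 1, of the picture: columns of its width, rows of its height: a listed point, or the origin of a listed thing).
The state is a dict: "time_s": time; "joints": joint angles; "joint_vel": joint speeds; "joint_torque": joint torques, N m; "position": TCP position; "tcp_rot": TCP orientation; "ft_force": force on the tool from outside, world axes, zero at the start; "moment": the same for the moment, N m; "gripper_width": finger opening in m; "gripper_force": force on a finger pad.
Only numpy, scipy, OpenCV 4.12 (cv2) and the standard library are available. Lean on these libraries where they do the work, as an engineer would, in place of code of your own. Each camera call takes 0.05 s, during which the arm holds its last target. There are 200 camera calls.

### The job

Put the spares trays away, largest first: nest the silver saddle tray in the oak tray, its tunnel dropped over the brass bar so that it lies flat on the oak floor, and let go of it; then nest the orange tray in the silver one, astride its bridge and flat on its floor. The bar may be clamped off-centre, so feel gently for it rather than pressing hard, and leave the other things on the shelf where they are.

Things in the scene. Friction and masses are not known exactly. Their poses are not given: they have to be found in the camera images.
- large: Oak tray screwed to the shelf, open on top, 200 (its x) x 110 (its y) x 50 mm high, walls 5 mm, inside 190 x 100 mm, inner floor 6 mm above its underside. Origin: centre of its underside.
- large_floor (a point): Centre of the oak tray's inner floor. A brass bar lies across the floor along the tray's y: 12 mm wide (x), 96 mm long, 18 mm high, top edges rounded by 2 mm. It is clamped anywhere from 22 mm to the -x to 22 mm to the +x side of this point; its place is not reported and changes each time: look or feel for it. It does not give when pushed gently.
- medium_mid (a point): Silver saddle tray, 0.25-0.42 kg: two open bins joined by a raised hollow bridge. 130 (x) x 92 (y) mm, bins 40 mm high, walls and floor 4 mm. This point: its centre, 35 mm above its underside. Same either way round. Nested, it lies on the oak floor, the bar in its tunnel (this point 35 mm above the oak floor); standing on the bar it is 18 mm too high.
- medium_top (a point): Middle of the flat top of the silver tray's bridge, 70 mm above its underside. The bridge runs along y over all 92 mm, is 25 mm thick (x): grip it across x. Beneath it is a tunnel along y, 17 mm wide (x), 66 mm high, open below and at both ends.
- small_mid (a point): Orange saddle tray of the same form, 0.13-0.21 kg: 110 (x) x 76 (y) mm, bins 36 mm high, walls and floor 4 mm. This point: its centre, 38 mm above its underside. Same either way round. Nested, it lies on the silver tray's floor, astride the silver bridge (this point 7 mm above the silver tray's centre point).
- small_top (a point): Middle of the flat top of the orange tray's bridge, 76 mm above its underside. The bridge runs along y over all 76 mm, is 38 mm thick (x): grip it across x. Beneath it is a tunnel along y, 30 mm wide (x), 72 mm high, open below and at both ends.
- tumbler: Glass tumbler, 74 mm wide, 100 mm high, with two wheel spokes standing in it up to 230 mm high. Origin: centre of its underside. Bystander.
- multitool: Silver folded multitool, 100 x 34 x 18 mm, lying flat. Origin: centre of its underside. Bystander.
- grip: Blue silicone handlebar grip, 130 mm long (x), 33 mm thick, lying. Origin: centre of its underside. Bystander.
- tube: Red patch tube with white twist cap, 105 mm long (x), 34 mm wide, 16 mm high, lying. Origin: centre of its underside. Bystander.
- clamp: Fixed blue clamp on a dark post holding a bent steel saddle rail 240 mm long (y), up to 125 mm high. Origin: centre of its foot. Obstacle at the far side.

How it is judged:
By the outcome, as a careful person would: the job done as asked, in the order asked, and still so for the second after the job is handed in, with the robot touching nothing.
It also fails if it takes over 72 s, if anything falls off the work surface, if the arm or the gripper's body presses on something with over 40 N, if the wrist force passes 120 N, or if a joint passes its speed limit or range.

## Working session

There is one attempt and no reset: what is moved stays moved. The work goes in short steps, Python scripts to look and compute and a shell command to move; the robot and the scene stay as the last step left them, time stands still between calls to the robot, and variables do not carry over. Pictures are saved under pics/ and viewed, at most 10 in all, crops included, and the job is handed in when it is done.

```bash
mkdir -p pics; ls; cat > h.py <<'E'
import numpy as np,cv2
from workcell import telemetry, read_camera, calibration, robot, spotter
def ray(cam,uv):
    c=calibration(cam);E=np.array(c["extrinsics"]);R=E[:3,:3];t=E[:3,3]
    d=R.T@np.array([(uv[0]-c["cx"])/c["fx"],(uv[1]-c["cy"])/c["fy"],1]);return -R.T@t,d
def atz(cam,uv,z):
    o,d=ray(cam,uv);return o+d*(z-o[2])/d[2]
def proj(cam,P):
    c=calibration(cam);E=np.array(c["extrinsics"]);p=E[:3,:3]@np.array(P)+E[:3,3]
    return [c["fx"]*p[0]/p[2]+c["cx"],c["fy"]*p[1]/p[2]+c["cy"]]
def pin(cam,t):
    r=spotter.pinpoint(cam,t)
    return (np.array(r[0]["centre"])*[640,480],r[0]["p"]) if r else None
E
python3 - <<'E'
from h import *
a=read_camera("scene");b=read_camera("side");w=read_camera("wrist")
cv2.imwrite("pics/a.png",a);cv2.imwrite("pics/b.png",b);cv2.imwrite("pics/w.png",w)
for t,z in [("large",0),("large_floor",.006),("medium_top",.07),("medium_mid",.035),("small_top",.076),("small_mid",.038)]:
  for c in("scene","side","wrist"):
    r=pin(c,t)
    if r: print(t,c,r[0].round(),round(r[1],2),atz(c,r[0],z).round(4))
for c in("scene","side","wrist"): print(c,ray(c,(320,240)))
E
```

```text
pics
large scene [324. 267.] 0.58 [ 0.5737 -0.0243  0.    ]
large side [303. 264.] 0.77 [ 0.5693 -0.0248  0.    ]
large wrist [351. 218.] 0.8 [ 0.5728 -0.0223  0.    ]
large_floor scene [325. 265.] 0.86 [ 0.571  -0.0235  0.006 ]
large_floor side [304. 260.] 0.8 [ 0.5733 -0.0171  0.006 ]
large_floor wrist [355. 220.] 0.87 [ 0.576  -0.0219  0.006 ]
medium_top scene [318. 168.] 0.74 [ 0.4753 -0.2631  0.07  ]
medium_top side [283. 337.] 0.88 [ 0.4816 -0.2593  0.07  ]
medium_top wrist [350. 217.] 0.29 [ 0.5681 -0.0019  0.07  ]
medium_mid scene [316. 178.] 0.92 [ 0.4799 -0.2619  0.035 ]
medium_mid side [286. 347.] 0.93 [ 0.4862 -0.2626  0.035 ]
medium_mid wrist [263. 453.] 0.59 [ 0.4844 -0.2658  0.035 ]
small_top scene [439. 357.] 0.81 [0.4759 0.3095 0.076 ]
small_top side [242. 161.] 0.87 [0.4743 0.3042 0.076 ]
small_mid scene [435. 364.] 0.67 [0.4776 0.3097 0.038 ]
small_mid side [244. 171.] 0.79 [0.4746 0.3056 0.038 ]
scene (array([0.8753786 , 0.52658073, 1.06471195]), array([-0.25616194, -0.48963296, -0.83356562]))
side (array([ 0.42462383, -0.85328338,  0.98723666]), array([ 0.15029668,  0.66423333, -0.73252346]))
wrist (array([0.55046792, 0.0839288 , 0.37432794]), array([-0.01650176, -0.32289459, -0.94643133]))
```

View pics/a.png

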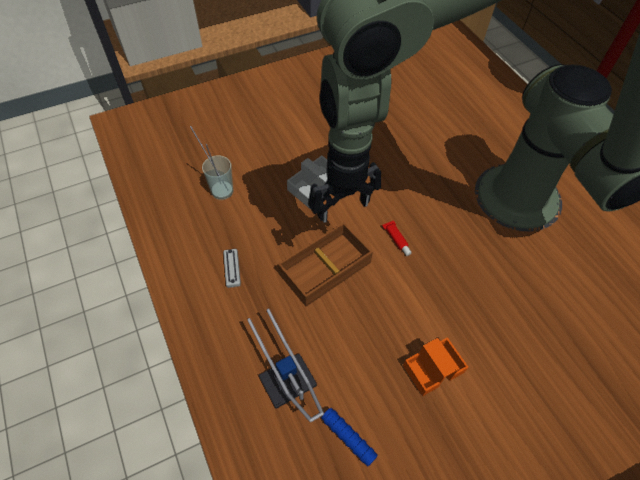

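View pics/b.png

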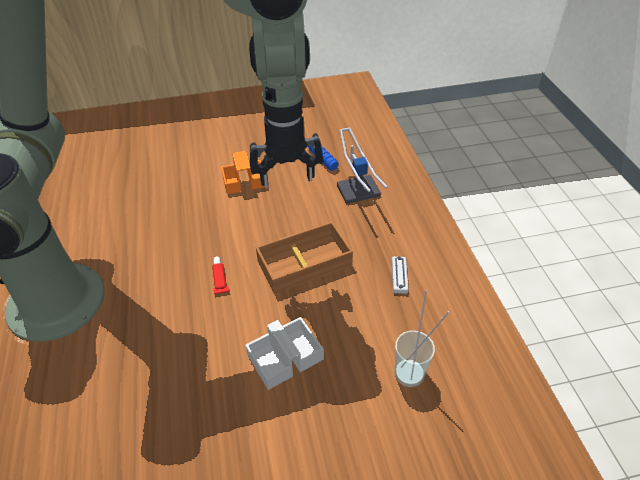

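The scene shows the oak tray at (325,265) with the brass bar near (327,261), the orange tray at (437,363), and the silver tray half hidden at (315,178). The side view shows silver at (285,350) and orange at (243,170), both rotated.

View pics/w.png

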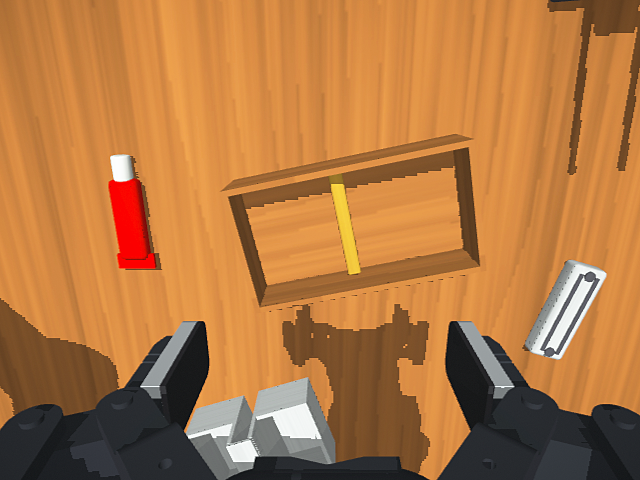

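```bash
python3 -m pendant '[{"translation":[-0.1,-0.25,0],"turn":0},{"translation":[-0.2,-0.5,0],"turn":0},{"translation":[-0.3,-0.75,0],"turn":0},{"translation":[-0.4,-1.0,0],"turn":0},{"translation":[-0.46,-1.0,0],"turn":0},{"translation":[-0.46,-1.0,0],"turn":0},{"translation":[-0.46,-1.0,0],"turn":0},{"translation":[-0.46,-1.0,0],"turn":0}]' 85
python3 - <<'E'
from h import *
w=read_camera("wrist");cv2.imwrite("pics/w2.png",w)
for t,z in [("medium_top",.07),("medium_mid",.035)]:
    r=pin("wrist",t)
    if r: print(t,r[0].round(),round(r[1],2),atz("wrist",r[0],z).round(4))
print(telemetry.state()["tcp_rot"])
E
```

```text
time_s: 1.85
position: [0.4816, -0.149, 0.2424]
tcp_rot: [2.219, 2.223, 0.001]
ft_force: [0.5, -0.2, -0.4]
gripper_width: 0.0849
gripper_force: 0.0
medium_top [329. 341.] 0.83 [ 0.4837 -0.2583  0.07  ]
medium_mid [327. 324.] 0.64 [ 0.4822 -0.2631  0.035 ]
[-2.21952849e+00 -2.22335129e+00 -1.27750395e-04]
```

View pics/w2.png

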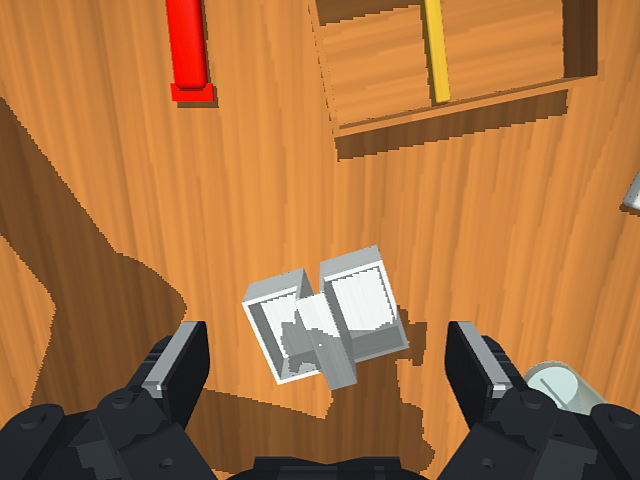

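The first wrist view shows the oak tray (rim corners about (224,188), (471,137), (480,265), (262,306)) and the bar from (338,176) to (354,273). The second shows the silver tray, bridge top from about (311,296) to (344,385), leaning the other way.

```bash
python3 - <<'E'
from h import *
o2,_=ray("wrist",(320,240)); sh=np.array([0.55046792,0.0839288,0.37432794])-o2
def a1(uv,z):
    o,d=ray("wrist",uv);o=o+sh;return (o+d*(z-o[2])/d[2])[:2]
C=np.array([a1(p,.05) for p in[(222,190),(473,138),(480,265),(262,306)]])
print("oak rim",C.round(4).tolist(),C.mean(0))
for i in range(4):
    e=C[(i+1)%4]-C[i];print(np.linalg.norm(e).round(4),np.degrees(np.arctan2(e[1],e[0])).round(1))
I=np.array([a1(p,.006) for p in[(248,205),(463,248)]]);print(I)
b=[a1(p,.024) for p in[(331,176),(344,177),(361,272),(349,274)]];print("bar",np.round(b,4).tolist(),np.mean(b,0))
e=b[1]+b[0]-b[2]-b[3];print(np.linalg.norm(e)/2,np.degrees(np.arctan2(e[1],e[0])))
m=[atz("wrist",p,.07)[:2] for p in[(294,301),(326,290),(357,381),(331,389)]]
print("silver",np.round(m,4).tolist(),np.mean(m,0))
e=m[1]+m[0]-m[2]-m[3];print(np.linalg.norm(e)/2,np.degrees(np.arctan2(e[1],e[0])))
k=[atz("wrist",p,.04)[:2] for p in[(243,304),(376,246),(409,348),(278,384)]]
print(np.round(k,4).tolist(),np.mean(k,0))
for i in range(4):
    e=k[(i+1)%4]-k[i];print(np.linalg.norm(e).round(4),np.degrees(np.arctan2(e[1],e[0])).round(1))
w=cv2.imread("pics/w2.png")[230:400,220:430];cv2.imwrite("pics/c.png",cv2.resize(w,None,fx=3.5,fy=3.5,interpolation=0))
E
```

```text
oak rim [[0.4679, 0.0148], [0.6613, 0.0551], [0.679, -0.0486], [0.4945, -0.0873]] [ 0.57566529 -0.01648333]
0.1975 11.8
0.1053 -80.3
0.1885 -168.2
0.1055 104.6
[[ 0.47918121 -0.00830975]
 [ 0.67840647 -0.04943831]]
bar [[0.5541, 0.0214], [0.565, 0.0206], [0.5818, -0.0663], [0.5709, -0.0683]] [ 0.56795959 -0.02314792]
0.08986424115150306 100.77262802100677
silver [[0.4554, -0.2213], [0.4814, -0.2114], [0.5084, -0.2986], [0.4858, -0.307]] [ 0.48275809 -0.2595577 ]
0.09105693649847629 108.3817783469299
[[0.4073, -0.2397], [0.5238, -0.1846], [0.5583, -0.285], [0.4354, -0.3251]] [ 0.48119894 -0.25859227]
0.1289 25.3
0.1062 -71.0
0.1293 -161.9
0.0899 108.2
```

View pics/c.png

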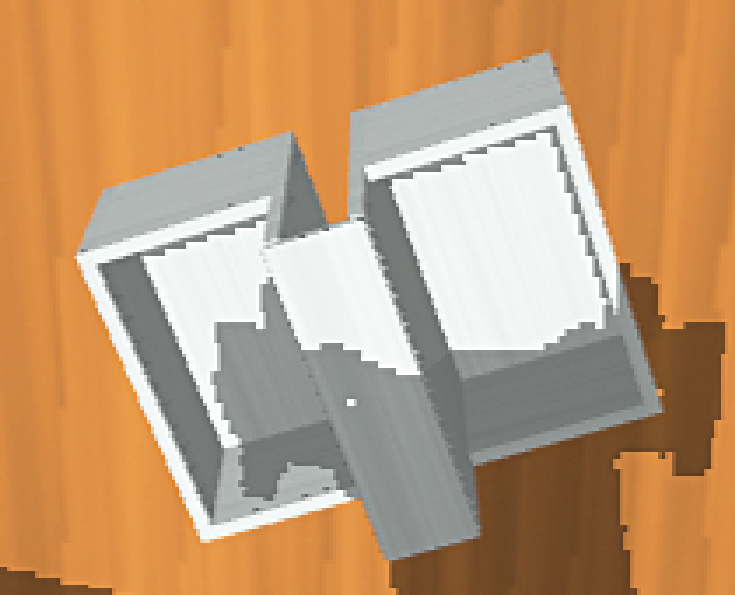

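The crop gives silver bridge top corners of (296.6,300), (323.4,293.4), (357,383.4), (331,390), and rim corners of (242.3,303), (382,260.6), (408.6,347), (278.3,384.3). Next I refine the oak tray the same way.

```bash
python3 - <<'E'
from h import *
m=[atz("wrist",p,.07)[:2] for p in[(296.6,300),(323.4,293.4),(357.1,383.4),(330.9,390)]]
print("silver",np.round(m,4).tolist(),np.mean(m,0))
e=m[1]+m[0]-m[2]-m[3];print(np.linalg.norm(e)/2,np.degrees(np.arctan2(e[1],e[0])))
k=[atz("wrist",p,.04)[:2] for p in[(242.3,302.9),(382,260.6),(408.6,347.1),(278.3,384.3)]]
print(np.round(k,4).tolist(),np.mean(k,0))
for i in range(4):
    e=k[(i+1)%4]-k[i];print(np.linalg.norm(e).round(4),np.degrees(np.arctan2(e[1],e[0])).round(1))
w=cv2.imread("pics/w.png")[125:315,215:485];cv2.imwrite("pics/c2.png",cv2.resize(w,None,fx=2.9,fy=2.9,interpolation=0))
E
```

```text
silver [[0.4576, -0.2204], [0.4793, -0.2144], [0.5086, -0.3011], [0.4857, -0.308]] [ 0.48278369 -0.26097423]
0.09174404645703521 108.24925419112677
[[0.4067, -0.2386], [0.5295, -0.1979], [0.5579, -0.284], [0.4357, -0.3255]] [ 0.4824425  -0.26149548]
0.1293 18.3
0.0907 -71.7
0.1291 -161.3
0.0915 108.5
```

View pics/c2.png

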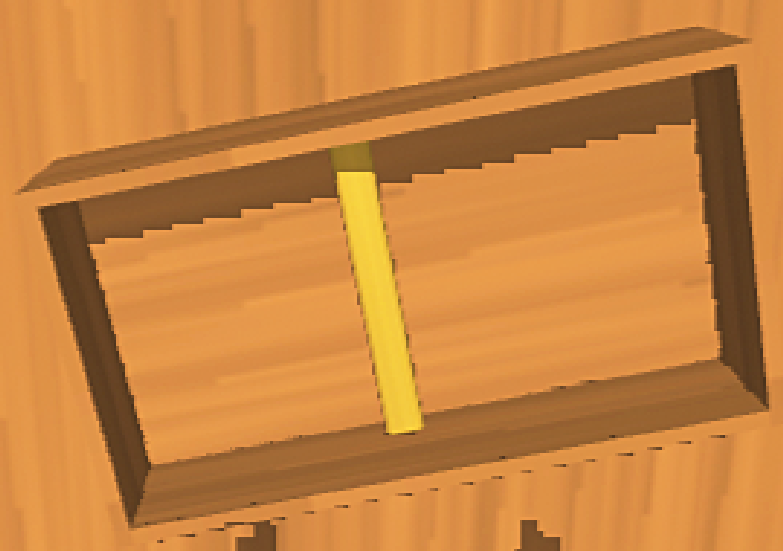

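```bash
python3 - <<'E'
from h import *
o2,_=ray("wrist",(320,240)); sh=np.array([0.55046792,0.0839288,0.37432794])-o2
def a1(uv,z):
    o,d=ray("wrist",np.array(uv)/2.9+[215,125]);o=o+sh;return (o+d*(z-o[2])/d[2])[:2]
C=np.array([a1(p,.05) for p in[(38,207),(737,66),(768,410),(132,527)]])
print("oak inner rim",C.round(4).tolist(),C.mean(0))
for i in range(4):
    e=C[(i+1)%4]-C[i];print(np.linalg.norm(e).round(4),np.degrees(np.arctan2(e[1],e[0])).round(1))
b=[a1(p,.024) for p in[(332,148),(371,143),(423,429),(387,433)]];print("bar",np.round(b,4).tolist(),np.mean(b,0))
e=b[1]+b[0]-b[2]-b[3];print(np.linalg.norm(e)/2,np.degrees(np.arctan2(e[1],e[0])))
c=C.mean(0);yw=np.radians(11.2);u=np.array([np.cos(yw),np.sin(yw)])
print("bar offset x",[(np.array(q)-c)@u for q in b])
E
```

```text
oak inner rim [[0.4723, 0.0097], [0.6591, 0.0479], [0.679, -0.0499], [0.4932, -0.088]] [ 0.57591438 -0.02006993]
0.1907 11.5
0.0997 -78.5
0.1897 -168.4
0.0999 102.0
bar [[0.5528, 0.0214], [0.5641, 0.0229], [0.5817, -0.0672], [0.5704, -0.0686]] [ 0.56725746 -0.02289457]
0.09172079459627118 101.06522265218418
bar offset x [np.float64(-0.014623275100634662), np.float64(-0.0032423554719172836), np.float64(-0.003480805695188335), np.float64(-0.014816335684611687)]
```

```bash
python3 -m pendant '[{"translation":[0.01,-0.25,-0.2],"turn":0.09},{"translation":[0.01,-0.5,-0.4],"turn":0.18},{"translation":[0.011,-0.741,-0.6],"turn":0.203},{"translation":[0.011,-0.741,-0.8],"turn":0.203},{"translation":[0.011,-0.741,-0.8],"turn":0.203},{"translation":[0.011,-0.741,-0.8],"turn":0.203},{"translation":[0.011,-0.741,-0.8],"turn":0.203},{"translation":[0.011,-0.741,-0.8],"turn":0.203}]' 85
python3 - <<'E'
from h import *
s=telemetry.state();print(s["position"],s["tcp_rot"],s["joints"])
w=read_camera("wrist");cv2.imwrite("pics/w3.png",w)
for t,z in [("medium_top",.07)]:
    r=pin("wrist",t)
    if r: print(t,r[0].round(),round(r[1],2),atz("wrist",r[0],z).round(4))
E
```

```text
time_s: 2.8
position: [0.4839, -0.2611, 0.1242]
tcp_rot: [1.837, 2.545, 0.0]
ft_force: [-1.1, 0.4, 0.0]
gripper_width: 0.0852
gripper_force: 0.0
[ 0.48392255 -0.2610963   0.1241755 ] [1.83711140e+00 2.54464138e+00 5.26590831e-05] [-6.29056249e-01  4.31097022e-01 -3.62834898e-01  7.73771239e-01
  4.51508125e-05  6.21559950e-01]
medium_top [323. 277.] 0.7 [ 0.4821 -0.26    0.07  ]
```

```bash
python3 -m pendant '[{"translation":[-0.006,0,-0.2],"turn":0},{"translation":[-0.006,0,-0.35],"turn":0},{"translation":[-0.006,0,-0.45],"turn":0},{"translation":[-0.006,0,-0.5],"turn":0},{"translation":[-0.006,0,-0.5],"turn":0},{"translation":[-0.006,0,-0.5],"turn":0},{"translation":[-0.006,0,-0.5],"turn":0},{"translation":[-0.006,0,-0.5],"turn":0}]' 85
python3 -m pendant '[{"translation":[0,0,0],"turn":0},{"translation":[0,0,0],"turn":0},{"translation":[0,0,0],"turn":0},{"translation":[0,0,0],"turn":0},{"translation":[0,0,0],"turn":0},{"translation":[0,0,0],"turn":0},{"translation":[0,0,0],"turn":0},{"translation":[0,0,0],"turn":0}]' 0
```

```text
time_s: 3.7
position: [0.4824, -0.2615, 0.0482]
tcp_rot: [1.84, 2.545, -0.0]
ft_force: [0.5, -1.7, -0.0]
gripper_width: 0.0852
gripper_force: 0.0
time_s: 4.5
position: [0.4819, -0.2613, 0.0475]
tcp_rot: [1.84, 2.546, -0.0]
ft_force: [-0.1, -0.2, 2.0]
gripper_width: 0.0241
gripper_force: 60.2
```

```bash
python3 -m pendant '[{"translation":[0,0,0.1],"turn":0},{"translation":[0,0,0.3],"turn":0},{"translation":[0,0,0.5],"turn":0},{"translation":[0.05,0.15,0.7],"turn":-0.02},{"translation":[0.14,0.4,0.75],"turn":-0.05},{"translation":[0.23,0.65,0.75],"turn":-0.076},{"translation":[0.32,0.9,0.75],"turn":-0.076},{"translation":[0.355,1.0,0.75],"turn":-0.076}]'
python3 -m pendant '[{"translation":[0.07,0.2,0],"turn":0},{"translation":[0.15,0.4,0],"turn":0},{"translation":[0.2,0.54,0],"turn":0},{"translation":[0.214,0.595,0],"turn":0},{"translation":[0.214,0.595,0],"turn":0},{"translation":[0.214,0.595,0],"turn":0},{"translation":[0.214,0.595,0],"turn":0},{"translation":[0.214,0.595,0],"turn":0}]'
python3 - <<'E'
from h import *
s=telemetry.state();print(s["position"],s["tcp_rot"],s["ft_force"],s["moment"],s["gripper_width"])
for c in ("wrist","side","scene"): cv2.imwrite(f"pics/{c}4.png",read_camera(c))
p=s["position"]; zt=.07+p[2]-.0475
for c in ("wrist","side","scene"):
  for t,z in [("medium_top",zt),("medium_mid",zt-.035)]:
    r=pin(c,t)
    if r: print(c,t,r[0].round(),round(r[1],2),atz(c,r[0],z).round(4))
a=cv2.imread("pics/wrist4.png"); cv2.imwrite("pics/v4.png",a)
E
```

```text
time_s: 5.3
position: [0.535, -0.1078, 0.1592]
tcp_rot: [-1.984, -2.433, -0.001]
ft_force: [-0.1, 0.0, -2.0]
gripper_width: 0.0244
gripper_force: 59.7
time_s: 6.1
position: [0.5669, -0.0229, 0.1598]
tcp_rot: [-1.991, -2.43, 0.0]
ft_force: [0.2, 0.5, -2.7]
gripper_width: 0.0243
gripper_force: 59.6
[ 0.56685783 -0.02294917  0.15977084] [-1.99117935e+00 -2.42994864e+00  4.26596099e-04] [ 0.17872106  0.48275478 -2.73329319] [-0.03214595  0.08582258  0.01527855] 0.024325934945609272
wrist medium_top [329. 381.] 0.73 [ 0.5684 -0.0224  0.1823]
side medium_top [300. 208.] 0.91 [ 0.5704 -0.0217  0.1823]
side medium_mid [300. 220.] 0.8 [ 0.567  -0.0221  0.1473]
scene medium_top [332. 226.] 0.79 [ 0.5645 -0.0143  0.1823]
scene medium_mid [326. 234.] 0.88 [ 0.5734 -0.0218  0.1473]
```

View pics/v4.png

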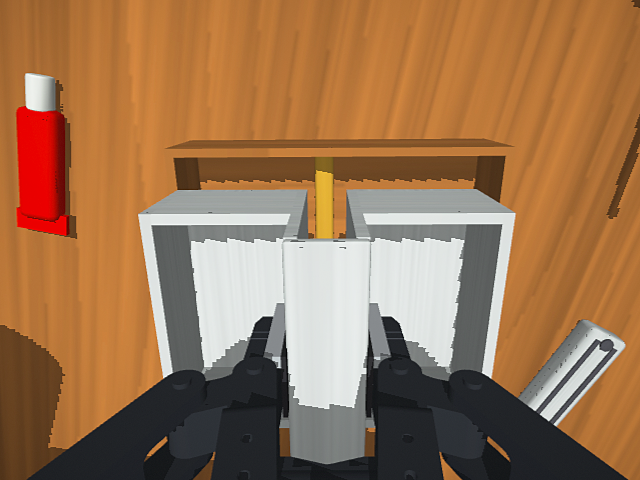

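Silver hangs square over the oak tray. The bar (columns 315–333, row 200) shows straight through the tunnel (bridge top columns 284–370, row 240).

```bash
python3 - <<'E'
from h import *
yw=np.radians(11.5);u=np.array([np.cos(yw),np.sin(yw)]);v=np.array([-u[1],u[0]]);c=np.array([.5759,-.0201])
zt=.07+.15977-.0475
def L(p,z): q=atz("wrist",p,z)[:2]-c; return [round(q@u*1000,1),round(q@v*1000,1)]
w=cv2.imread("pics/wrist4.png").astype(int)
for r in(170,200,230):
    m=np.where((w[r,:,2]-w[r,:,0]>100)&(w[r,:,1]-w[r,:,0]>70))[0]; m=m[(m>305)&(m<345)]
    print("bar",r,m.min(),m.max(),L((m.min(),r),.024),L((m.max()+1,r),.024))
print("bridge far",L((284,240),zt),L((370.5,240),zt))
print("silver rim far",L((139,213),zt-.03),L((515,213),zt-.03))
print("oak inner far",L((174,157),.05),L((505,156),.05))
print("tcp",[(np.array([.56686,-.02295])-c)@u,(np.array([.56686,-.02295])-c)@v])
E
```

```text
bar 170 316 317 [np.float64(-15.3), np.float64(39.8)] [np.float64(-14.0), np.float64(39.8)]
bar 200 316 332 [np.float64(-15.4), np.float64(20.2)] [np.float64(-4.3), np.float64(20.1)]
bar 230 309 344 [np.float64(-20.4), np.float64(-0.5)] [np.float64(3.8), np.float64(-0.5)]
bridge far [np.float64(-20.2), np.float64(46.4)] [np.float64(3.8), np.float64(46.4)]
silver rim far [np.float64(-73.2), np.float64(46.1)] [np.float64(56.7), np.float64(45.9)]
oak inner far [np.float64(-95.9), np.float64(51.7)] [np.float64(93.7), np.float64(52.0)]
tcp [np.float64(-0.00942671794286125), np.float64(-0.0009904992810379162)]
```

```bash
python3 -m pendant '[{"translation":[-0.011,0.005,-0.12],"turn":0},{"translation":[-0.011,0.005,-0.26],"turn":0},{"translation":[-0.011,0.005,-0.4],"turn":0},{"translation":[-0.011,0.005,-0.5],"turn":0},{"translation":[-0.011,0.005,-0.55],"turn":0},{"translation":[-0.011,0.005,-0.55],"turn":0},{"translation":[-0.011,0.005,-0.55],"turn":0},{"translation":[-0.011,0.005,-0.55],"turn":0}]'
python3 -m pendant '[{"translation":[0,0,-0.01],"turn":0},{"translation":[0,0,-0.02],"turn":0},{"translation":[0,0,-0.03],"turn":0},{"translation":[0,0,-0.04],"turn":0},{"translation":[0,0,-0.05],"turn":0},{"translation":[0,0,-0.06],"turn":0},{"translation":[0,0,-0.06],"turn":0},{"translation":[0,0,-0.06],"turn":0}]'
```

```text
time_s: 7.35
position: [0.5663, -0.0213, 0.0783]
tcp_rot: [1.988, 2.43, 0.001]
ft_force: [0.7, -0.1, -2.1]
gripper_width: 0.0243
gripper_force: 59.6
time_s: 8.15
position: [0.5654, -0.0211, 0.0682]
tcp_rot: [-1.989, -2.431, 0.0]
ft_force: [1.5, -0.5, -2.6]
gripper_width: 0.0245
gripper_force: 59.6
```

```bash
python3 -m pendant '[{"translation":[0,0,-0.015],"turn":0},{"translation":[0,0,-0.03],"turn":0},{"translation":[0,0,-0.045],"turn":0},{"translation":[0,0,-0.06],"turn":0},{"translation":[0,0,-0.075],"turn":0},{"translation":[0,0,-0.09],"turn":0},{"translation":[0,0,-0.09],"turn":0},{"translation":[0,0,-0.09],"turn":0}]'
```

```text
time_s: 8.95
position: [0.5655, -0.0212, 0.0547]
tcp_rot: [-1.989, -2.431, 0.0]
ft_force: [-0.8, 0.3, -3.0]
gripper_width: 0.0243
gripper_force: 59.6
```

```bash
python3 -m pendant '[{"translation":[0,0,-0.005],"turn":0},{"translation":[0,0,-0.01],"turn":0},{"translation":[0,0,-0.015],"turn":0},{"translation":[0,0,-0.015],"turn":0},{"translation":[0,0,-0.015],"turn":0},{"translation":[0,0,-0.015],"turn":0},{"translation":[0,0,-0.015],"turn":0},{"translation":[0,0,-0.015],"turn":0}]'
```

```text
time_s: 9.75
position: [0.5656, -0.0212, 0.0534]
tcp_rot: [1.989, 2.431, 0.0]
ft_force: [-1.7, -0.3, 5.7]
gripper_width: 0.0247
gripper_force: 60.7
```

```bash
python3 -m pendant '[{"translation":[0,0,0.012],"turn":0},{"translation":[0,0,0.012],"turn":0},{"translation":[0,0,0.012],"turn":0},{"translation":[0,0,0.012],"turn":0},{"translation":[0,0,0.1],"turn":0},{"translation":[0,0,0.3],"turn":0},{"translation":[0,0,0.5],"turn":0},{"translation":[0,0,0.7],"turn":0}]' 60
python3 -m pendant '[{"translation":[-0.07,0.1,0.2],"turn":0},{"translation":[-0.14,0.3,0.4],"turn":0},{"translation":[-0.2,0.5,0.57],"turn":0},{"translation":[-0.26,0.75,0.57],"turn":0},{"translation":[-0.34,1.0,0.57],"turn":0},{"translation":[-0.34,1.0,0.57],"turn":0},{"translation":[-0.34,1.0,0.57],"turn":0},{"translation":[-0.34,1.0,0.57],"turn":0}]' 85
python3 -m pendant '[{"translation":[-0.07,0.25,0],"turn":0},{"translation":[-0.14,0.5,0],"turn":0},{"translation":[-0.2,0.75,0],"turn":0},{"translation":[-0.27,1.0,0],"turn":0},{"translation":[-0.27,1.0,0],"turn":0},{"translation":[-0.27,1.0,0],"turn":0},{"translation":[-0.27,1.0,0],"turn":0},{"translation":[-0.27,1.0,0],"turn":0}]'
python3 - <<'E'
from h import *
w=read_camera("wrist");cv2.imwrite("pics/w5.png",w)
c=np.array([.5759,-.0201])
for cam in("scene","side"):
    cv2.imwrite(f"pics/{cam}5.png",read_camera(cam))
    for t,z in[("medium_top",.076),("medium_mid",.041)]:
        r=pin(cam,t)
        if r: print(cam,t,atz(cam,r[0],z),r[1])
r=pin("wrist","small_top")
if r: print(r,atz("wrist",r[0],.076))
x,y=np.clip(np.array(r[0] if r else (320,300)).astype(int),100,500); y=min(max(y,95),380);print(x-120,y-95)
cv2.imwrite("pics/v5.png",cv2.resize(w[y-95:y+100,x-120:x+120],None,fx=3,fy=3,interpolation=0))
E
```

```text
time_s: 10.55
position: [0.5654, -0.0211, 0.1595]
tcp_rot: [1.989, 2.431, 0.0]
ft_force: [0.9, -0.2, 0.5]
gripper_width: 0.0599
gripper_force: 0.0
time_s: 11.35
position: [0.5148, 0.1282, 0.2434]
tcp_rot: [1.99, 2.43, 0.0]
ft_force: [-0.3, -0.9, 0.8]
gripper_width: 0.0849
gripper_force: 0.0
time_s: 12.15
position: [0.4746, 0.2774, 0.243]
tcp_rot: [1.992, 2.429, -0.001]
ft_force: [-0.1, 0.4, -0.9]
gripper_width: 0.0853
gripper_force: 0.0
scene medium_top [ 0.5647549  -0.01649083  0.076     ] 0.98
scene medium_mid [ 0.56842113 -0.02316304  0.041     ] 0.74
side medium_top [ 0.56390505 -0.01713459  0.076     ] 0.77
(array([333.568, 174.288]), 0.74) [0.47311751 0.31079637 0.076     ]
213 79
```

View pics/v5.png

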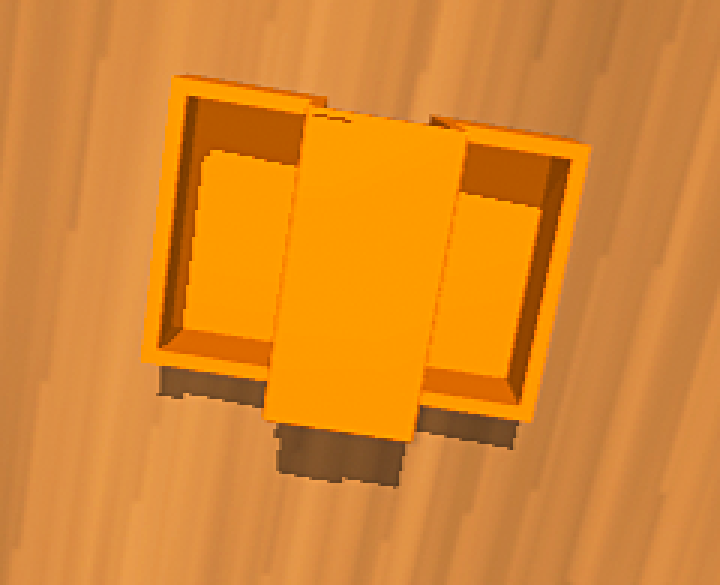

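The orange bridge top has corners (306,106), (467,130), (414,441), (265,418) in the crop (offset (213,79), scale 3).

```bash
python3 - <<'E'
from h import *
def go(P,z):
    k=[atz("wrist",np.array(p)/3+[213,79],z)[:2] for p in P]
    print(np.round(k,4).tolist(),np.mean(k,0))
    for i in range(4):
        e=k[(i+1)%4]-k[i];print(np.linalg.norm(e).round(4),np.degrees(np.arctan2(e[1],e[0])).round(1))
go([(305,106),(467,130),(414,441),(265,418)],.076)
go([(176,78),(590,146),(534,421),(143,362)],.036)
s=telemetry.state();print(s["position"],s["joints"])
E
```

```text
[[0.452, 0.3487], [0.4896, 0.3508], [0.4938, 0.2754], [0.4563, 0.2739]] [0.47291514 0.31218587]
0.0376 3.3
0.0756 -86.8
0.0375 -177.7
0.0749 93.3
[[0.4173, 0.3472], [0.5263, 0.3519], [0.5304, 0.2763], [0.4201, 0.2714]] [0.47351519 0.31172017]
0.1091 2.5
0.0757 -86.9
0.1104 -177.4
0.0759 92.1
[0.47402675 0.27870019 0.24306258] [ 3.97241189e-01  3.25414412e-01 -1.91670633e-01  1.05367719e+00
  3.01494978e-05  1.76881101e+00]
```

```bash
python3 -m pendant '[{"translation":[-0.005,0.11,-0.1],"turn":-0.05},{"translation":[-0.005,0.22,-0.3],"turn":-0.097},{"translation":[-0.005,0.22,-0.5],"turn":-0.097},{"translation":[-0.005,0.22,-0.7],"turn":-0.097},{"translation":[-0.005,0.22,-0.8],"turn":-0.097},{"translation":[-0.005,0.22,-0.8],"turn":-0.097},{"translation":[-0.005,0.22,-0.8],"turn":-0.097},{"translation":[-0.005,0.22,-0.8],"turn":-0.097}]' 85
python3 -m pendant '[{"translation":[0,0,-0.15],"turn":0},{"translation":[0,0,-0.3],"turn":0},{"translation":[0,0,-0.42],"turn":0},{"translation":[0,0,-0.473],"turn":0},{"translation":[0,0,-0.473],"turn":0},{"translation":[0,0,-0.473],"turn":0},{"translation":[0,0,-0.473],"turn":0},{"translation":[0,0,-0.473],"turn":0}]'
python3 -m pendant '[{"translation":[0,0,0],"turn":0},{"translation":[0,0,0],"turn":0},{"translation":[0,0,0],"turn":0},{"translation":[0,0,0],"turn":0},{"translation":[0,0,0],"turn":0},{"translation":[0,0,0],"turn":0},{"translation":[0,0,0],"turn":0},{"translation":[0,0,0],"turn":0}]' 0
```

```text
time_s: 13.35
position: [0.4742, 0.3123, 0.1244]
tcp_rot: [2.168, 2.273, 0.003]
ft_force: [-0.0, -0.5, -0.4]
gripper_width: 0.0848
gripper_force: 0.0
time_s: 14.15
position: [0.4739, 0.3122, 0.0531]
tcp_rot: [2.168, 2.273, 0.003]
ft_force: [-0.1, -0.2, 0.3]
gripper_width: 0.0853
gripper_force: 0.0
time_s: 14.95
position: [0.4735, 0.312, 0.0524]
tcp_rot: [2.168, 2.273, 0.001]
ft_force: [0.4, -0.1, 3.3]
gripper_width: 0.0373
gripper_force: 61.3
```

```bash
python3 -m pendant '[{"translation":[0,0,0.15],"turn":0},{"translation":[0,0,0.4],"turn":0},{"translation":[0,0,0.7],"turn":0},{"translation":[0,-0.1,0.95],"turn":0},{"translation":[0.02,-0.3,1.0],"turn":0.03},{"translation":[0.1,-0.5,1.0],"turn":0.06},{"translation":[0.2,-0.75,1.0],"turn":0.097},{"translation":[0.3,-1.0,1.0],"turn":0.097}]'
python3 -m pendant '[{"translation":[0.08,-0.25,0],"turn":0},{"translation":[0.16,-0.5,0],"turn":0},{"translation":[0.25,-0.75,0],"turn":0},{"translation":[0.312,-0.95,0],"turn":0},{"translation":[0.312,-0.95,0],"turn":0},{"translation":[0.312,-0.95,0],"turn":0},{"translation":[0.312,-0.95,0],"turn":0},{"translation":[0.312,-0.95,0],"turn":0}]'
python3 -m pendant '[{"translation":[0,-0.12,-0.1],"turn":0},{"translation":[0,-0.25,-0.2],"turn":0},{"translation":[0,-0.26,-0.25],"turn":0},{"translation":[0,-0.26,-0.25],"turn":0},{"translation":[0,-0.26,-0.25],"turn":0},{"translation":[0,-0.26,-0.25],"turn":0},{"translation":[0,-0.26,-0.25],"turn":0},{"translation":[0,-0.26,-0.25],"turn":0}]'
python3 - <<'E'
from h import *
s=telemetry.state();print(s["position"],s["tcp_rot"])
w=read_camera("wrist");cv2.imwrite("pics/w6.png",w)
E
```

```text
time_s: 15.75
position: [0.5178, 0.1607, 0.2016]
tcp_rot: [-1.986, -2.433, 0.001]
ft_force: [0.7, 0.0, -1.6]
gripper_width: 0.0373
gripper_force: 60.7
time_s: 16.55
position: [0.5644, 0.0205, 0.2018]
tcp_rot: [-1.987, -2.433, 0.0]
ft_force: [0.3, -0.2, -1.5]
gripper_width: 0.0377
gripper_force: 60.7
time_s: 17.35
position: [0.5653, -0.0193, 0.1651]
tcp_rot: [1.988, 2.432, 0.001]
ft_force: [-0.4, 0.3, -1.8]
gripper_width: 0.037
gripper_force: 60.7
[ 0.56531702 -0.0192546   0.16508419] [1.98796975e+00 2.43172691e+00 8.09200297e-04]
```

View pics/w6.png

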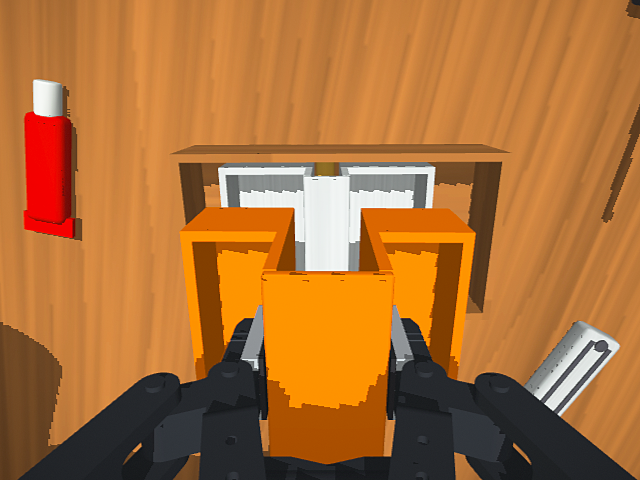

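Silver is nested with its bridge top at columns 305–350 (row 177); orange is above it, bridge top columns 262–393 (row 272), and square to it.

```bash
python3 - <<'E'
from h import *
yw=np.radians(11.5);u=np.array([np.cos(yw),np.sin(yw)]);v=np.array([-u[1],u[0]]);c=np.array([.5759,-.0201])
def L(p,z): q=atz("wrist",p,z)[:2]-c; return [float(round(q@u*1000,1)),float(round(q@v*1000,1))]
dz=.1651-.0524
for n,a,b,z in[("Sbridge",(305,177),(350,177),.076),("Srim",(219,167.5),(435,167),.046),("Obridge",(262,272),(393,272),.076+dz),("Orim",(181,232),(475,232),.036+dz)]:print(n,L(a,z),L(b,z))
print(np.array([.5653-c[0],-.01925-c[1]])@np.c_[u,v])
w=cv2.imread("pics/w6.png").astype(int)
print(w[200,296:360,0].tolist())
E
```

```text
Sbridge [-21.2, 46.7] [2.7, 46.6]
Srim [-74.2, 47.0] [55.3, 47.2]
Obridge [-27.9, 40.2] [8.9, 40.2]
Orim [-64.0, 39.3] [45.6, 39.1]
[-0.01021774  0.00294624]
[240, 241, 239, 237, 237, 238, 244, 203, 216, 242, 244, 243, 242, 239, 236, 237, 239, 238, 237, 236, 237, 235, 236, 236, 236, 237, 237, 238, 238, 238, 238, 238, 237, 237, 240, 242, 244, 244, 243, 243, 241, 242, 242, 243, 244, 243, 243, 242, 241, 239, 239, 244, 233, 187, 231, 242, 244, 242, 240, 237, 237, 239, 241, 241]
```

```bash
python3 -m pendant '[{"translation":[0.001,-0.005,-0.07],"turn":0},{"translation":[0.001,-0.005,-0.14],"turn":0},{"translation":[0.001,-0.005,-0.2],"turn":0},{"translation":[0.001,-0.005,-0.22],"turn":0},{"translation":[0.001,-0.005,-0.235],"turn":0},{"translation":[0.001,-0.005,-0.25],"turn":0},{"translation":[0.001,-0.005,-0.265],"turn":0},{"translation":[0.001,-0.005,-0.265],"turn":0}]'
```

```text
time_s: 18.2
position: [0.5652, -0.0204, 0.1247]
tcp_rot: [1.989, 2.432, -0.0]
ft_force: [-0.2, -1.1, -0.8]
gripper_width: 0.0371
gripper_force: 60.7
```

```bash
python3 -m pendant '[{"translation":[0,0,-0.05],"turn":0},{"translation":[0,0,-0.1],"turn":0},{"translation":[0,0,-0.15],"turn":0},{"translation":[0,0,-0.2],"turn":0},{"translation":[0,0,-0.25],"turn":0},{"translation":[0,0,-0.3],"turn":0},{"translation":[0,0,-0.35],"turn":0},{"translation":[0,0,-0.36],"turn":0}]'
python3 -m pendant '[{"translation":[0,0,-0.01],"turn":0},{"translation":[0,0,-0.02],"turn":0},{"translation":[0,0,-0.03],"turn":0},{"translation":[0,0,-0.035],"turn":0},{"translation":[0,0,-0.04],"turn":0},{"translation":[0,0,-0.045],"turn":0},{"translation":[0,0,-0.045],"turn":0},{"translation":[0,0,-0.045],"turn":0}]'
```

```text
time_s: 19.0
position: [0.5644, -0.0203, 0.0697]
tcp_rot: [-1.988, -2.43, 0.001]
ft_force: [0.3, -0.5, -0.9]
gripper_width: 0.0373
gripper_force: 60.7
time_s: 19.8
position: [0.5652, -0.0204, 0.0641]
tcp_rot: [1.989, 2.432, 0.0]
ft_force: [-0.7, 1.0, -0.4]
gripper_width: 0.0373
gripper_force: 60.7
```

```bash
python3 -m pendant '[{"translation":[0,0,-0.005],"turn":0},{"translation":[0,0,-0.01],"turn":0},{"translation":[0,0,-0.015],"turn":0},{"translation":[0,0,-0.02],"turn":0},{"translation":[0,0,-0.02],"turn":0},{"translation":[0,0,-0.02],"turn":0},{"translation":[0,0,-0.02],"turn":0},{"translation":[0,0,-0.02],"turn":0}]'
```

```text
time_s: 20.6
position: [0.5652, -0.0204, 0.0623]
tcp_rot: [1.989, 2.431, 0.0]
ft_force: [-3.3, 0.8, 9.3]
gripper_width: 0.0372
gripper_force: 62.0
```

Seated at 0.0623 m, against 0.0624 expected. Release and retreat.

```bash
python3 -m pendant '[{"translation":[0,0,0.008],"turn":0},{"translation":[0,0,0.008],"turn":0},{"translation":[0,0,0.008],"turn":0},{"translation":[0,0,0.008],"turn":0},{"translation":[0,0,0.1],"turn":0},{"translation":[0,0,0.3],"turn":0},{"translation":[0,0,0.6],"turn":0},{"translation":[0,0,0.9],"turn":0}]' 65
python3 -m pendant '[{"translation":[0,0.2,0.2],"turn":0},{"translation":[0,0.4,0.2],"turn":0},{"translation":[0,0.7,0.2],"turn":0},{"translation":[0,0.7,0.2],"turn":0},{"translation":[0,0.7,0.2],"turn":0},{"translation":[0,0.7,0.2],"turn":0},{"translation":[0,0.7,0.2],"turn":0},{"translation":[0,0.7,0.2],"turn":0}]'
python3 - <<'E'
from h import *
cv2.imwrite("pics/w7.png",read_camera("wrist"))
E
```

```text
time_s: 21.4
position: [0.5644, -0.0203, 0.1968]
tcp_rot: [-1.988, -2.43, 0.002]
ft_force: [1.8, -0.2, -0.8]
gripper_width: 0.065
gripper_force: 0.0
time_s: 22.2
position: [0.5652, 0.0835, 0.2259]
tcp_rot: [-1.991, -2.43, 0.0]
ft_force: [0.9, 0.6, 0.3]
gripper_width: 0.0651
gripper_force: 0.0
```

View pics/w7.png

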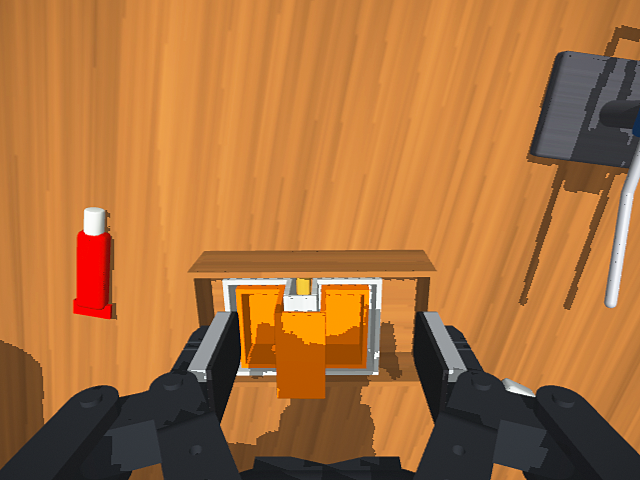

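The picture shows the orange tray (bridge at (301,355)) nested flat in the silver one, whose rim lies inside the oak tray at columns 223–382. The gripper is clear of everything.

```bash
python3 -c "
from workcell import robot
print(robot.hand_in())"
```

```text
the job is handed in; nothing more can be done
None
```

The job is handed in after about 22 s of robot time: the silver tray lies flat on the oak floor over the bar, the orange tray lies flat astride its bridge, and both are released with the gripper clear; I moved none of the other things.

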